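Portion two chocolate balls and free the weighing dish from the scale

ROBOT

A 6-joint arm with a two-finger parallel gripper is mounted at the origin on a cart in front of the work surface, level with it; the furniture and walls round the work are solid. World frame = base frame: x ahead of the robot, y to its left, z up, the work surface at z = 0. Lengths are in m, angles in rad, forces in N, time in s.
With the tool pointing down it reaches from about 0.275 to 1 m from the base axis. Payload 8.4 kg.
Tool frame: the origin (TCP) lies on the centre line of the jaws, within the pads' length; the fingertips stand 17 mm ahead of it and the grasp point (between the pads) lies 2 mm behind it (bot.tcp_to_tips is the y of the fingertips in the tool frame, in m); y points along the fingers, z is the direction in which the jaws open and shut, and the axes are right-handed (so a half turn about y gives the same grasp; the last joint's range is limited). The gripper opens to 85 mm and grips with 20 to 120 N. Pads are 22 mm wide; open, the fingers measure 114 mm over their backs; the gripper's body (76 mm by 85 mm) begins 54 mm behind the grasp point. The pads swing forward as they close: fully open they stand 13 mm farther back than shut.
Start: joints at [1.253, 0.353, 1.633, -0, 1.155, -0.002], TCP at [0.194, 0.594, 0.248] pointing down, gripper open.
Joint ranges: [-2.63, 2.63], [-0.92, 2.1], [0.06, 2.66], [-1.3, 4.44], [0, 2.69], [-3.02, 3.02]. Speed limits (rad/s): [2.22, 2.22, 2.79, 3.14, 3.14, 3.14].

INTERFACE

Orientations are given as a unit quaternion [x, y, z, w].
In Python, from workcell import bot, hand, kinematics, get_obs, vision, hand_in gives the robot as it stands. The module is installed in compiled form; this text tells all that it offers. Calls block until the motion is done:
- bot.reach(position, orientation): joint-space move of the TCP to a pose.
- bot.servo_line(position, ori=None, velocity=0.15): straight line of the TCP; ori=None keeps the orientation; velocity is the mean speed in m/s.
- bot.goto_joints(angles): joint-space move.
- hand.move_gripper(opening, strength=None): finger opening in m; strength is the grip in N (None keeps the last); returns when the fingers have stopped.
- bot.dwell(seconds).
- kinematics.solve_ik(position, orientation): joint angles nearest the present ones, or None.
- get_obs(): the state.
- vision.read_camera(name): name is "scene" or "top" or "wrist"; returns a dict with "frame" (400x640x3 uint8, red, green, blue), "intrinsics" (3x3 intrinsics, pixels), "view" (4x4, takes a point from world to camera coordinates). Camera axes: x right, y down, z forward; pixel columns grow to the right and rows downward; lengths in m; the calibration is good to about 2 mm. A picture is of the moment at which its call begins. There is no depth.
A pose or a line that the arm cannot do raises bot.IKError and nothing moves.
- hand_in(): hands the job in, once; it reports no verdict.
The state is a dict: "time_s": time; "joint_pos": joint angles; "joint_vel": joint speeds; "joint_efforts": joint torques, N m; "position": TCP position; "orientation": TCP orientation; "wrist_force": force on the tool from outside, world axes, zero at the start; "ft_torque": the same for the moment, N m; "gripper_width": finger opening in m.
Only numpy, scipy, OpenCV 4.12 (cv2) and the standard library are available. Lean on these libraries where they do the work, as an engineer would, in place of code of your own. Each camera call takes 0.05 s, during which the arm holds its last target.

TASK

Count exactly two of the four chocolate balls from the wooden tray into the steel dish while it is still locked on the kitchen scale, setting each down in the dish rather than dropping it, and leave the other two in their seats. Then take the dish by one of its two black handles, turn it a quarter turn anticlockwise (seen from above) to free its bayonet lock, and lift it off about 15 cm straight up, keeping it level and both balls in the middle of it all the way. Finish while holding the dish there, level, still and clear of everything, without disturbing the tin, candle jar and notebook.

Things in the scene. Friction and masses are not known exactly. Their poses are not given: they have to be found in the camera images.
- ball1_center (a point): Centre of a dark brown chocolate ball, 36 mm in diameter, 15 to 29 g, which rolls freely; four alike. Each starts 31 mm above the counter in a shallow round seat of the wooden tray, 58 mm from the next. Grip it across its middle, fingers on either side of the row and just clear of the tray. Its axes turn as it rolls.
- ball2_center (a point): Centre of a dark brown chocolate ball, 36 mm in diameter, 15 to 29 g, which rolls freely; four alike. Each starts 31 mm above the counter in a shallow round seat of the wooden tray, 58 mm from the next. Grip it across its middle, fingers on either side of the row and just clear of the tray. Its axes turn as it rolls.
- ball3_center (a point): Centre of a dark brown chocolate ball, 36 mm in diameter, 15 to 29 g, which rolls freely; four alike. Each starts 31 mm above the counter in a shallow round seat of the wooden tray, 58 mm from the next. Grip it across its middle, fingers on either side of the row and just clear of the tray. Its axes turn as it rolls.
- ball4_center (a point): Centre of a dark brown chocolate ball, 36 mm in diameter, 15 to 29 g, which rolls freely; four alike. Each starts 31 mm above the counter in a shallow round seat of the wooden tray, 58 mm from the next. Grip it across its middle, fingers on either side of the row and just clear of the tray. Its axes turn as it rolls.
- tray_mid (a point): Middle of the top of a fixed light wooden tray, 62 x 240 x 16 mm. y runs along its row of four round seats (at y = -87, -29, 29 and 87 mm, for balls 1 to 4), z up; 16 mm above the counter.
- scale_seat (a point): Centre of the bayonet seat (grey collar, 88 mm wide, 14 mm high) on the fixed white kitchen scale, 37 mm above the counter; z up, the axis the dish turns on. Dish y along seat y: locked, cannot be lifted. Dish turned anticlockwise by 80 to 96 degrees (stops at about -4 and +96): free. It turns easily, hub play about 3 mm sideways. Scale 212 x 168 x 33 mm, dark display on its -x side.
- dish_floor (a point): Centre of the inner floor of the loose round steel weighing dish, 160 mm wide, 100 to 160 g. The floor is flat to 37 mm from the axis, then slopes up to the rim, 21 mm higher. When seated the floor is 56 mm above the counter. z up; y runs through both handles. A hub with two lugs hangs 19 mm below this point.
- handle_a (a point): Grasp point of the dish's handle on its +y side, 100 mm from its axis, 97 mm above the counter when seated: an upright flat black tab, 10 mm thick along the dish's y, 44 mm wide along its x, top 15 mm above this point; a bracket to the rim lies 20 mm below it. Pinch it from above, fingers on its inner and outer side, firmly (40 N or more): the dish hangs from it to one side. Axes as dish_floor.
- handle_b (a point): The same on the dish's -y side; either handle serves.
- tin: Round low food tin, 86 mm wide, 40 mm high, standing at the back left; origin under its middle. Leave it alone.
- candle: Small glass candle jar with a grey lid, 57 mm wide, 44 mm high, at the back in the middle; origin under its middle. Leave it alone.
- notebook: Purple notebook, 148 x 109 x 14 mm, lying at the front right; origin under its middle. Leave it alone.

How it is judged:
On the way, in this order (a step that is already met when the one before it is completed fails the run):
1. exactly two balls lie in the dish, locked on the scale; the other two are in their seats (((horizontal distance between each of ball1_center, ball2_center and dish_floor below 0.07 m and z of ball1_center in the frame of dish_floor between 0.01 and 0.035 m and z of ball2_center in the frame of dish_floor between 0.01 and 0.035 m and distance of each of ball3_center, ball4_center from where it was at the start of the episode below 0.015 m) or (horizontal distance between each of ball1_center, ball3_center and dish_floor below 0.07 m and z of ball1_center in the frame of dish_floor between 0.01 and 0.035 m and z of ball3_center in the frame of dish_floor between 0.01 and 0.035 m and distance of each of ball2_center, ball4_center from where it was at the start of the episode below 0.015 m) or (horizontal distance between each of ball1_center, ball4_center and dish_floor below 0.07 m and z of ball1_center in the frame of dish_floor between 0.01 and 0.035 m and z of ball4_center in the frame of dish_floor between 0.01 and 0.035 m and distance of each of ball2_center, ball3_center from where it was at the start of the episode below 0.015 m) or (horizontal distance between each of ball2_center, ball3_center and dish_floor below 0.07 m and z of ball2_center in the frame of dish_floor between 0.01 and 0.035 m and z of ball3_center in the frame of dish_floor between 0.01 and 0.035 m and distance of each of ball1_center, ball4_center from where it was at the start of the episode below 0.015 m) or (horizontal distance between each of ball2_center, ball4_center and dish_floor below 0.07 m and z of ball2_center in the frame of dish_floor between 0.01 and 0.035 m and z of ball4_center in the frame of dish_floor between 0.01 and 0.035 m and distance of each of ball1_center, ball3_center from where it was at the start of the episode below 0.015 m) or (horizontal distance between each of ball3_center, ball4_center and dish_floor below 0.07 m and z of ball3_center in the frame of dish_floor between 0.01 and 0.035 m and z of ball4_center in the frame of dish_floor between 0.01 and 0.035 m and distance of each of ball1_center, ball2_center from where it was at the start of the episode below 0.015 m)) and angle between the y axis of dish_floor and the y axis of scale_seat, either way round below 0.35 rad), for 0.2 s.
2. the dish is turned a quarter turn in its seat, both balls in its middle (((horizontal distance between each of ball1_center, ball2_center and dish_floor below 0.04 m and z of ball1_center in the frame of dish_floor between 0.01 and 0.035 m and z of ball2_center in the frame of dish_floor between 0.01 and 0.035 m and distance of each of ball3_center, ball4_center from where it was at the start of the episode below 0.015 m) or (horizontal distance between each of ball1_center, ball3_center and dish_floor below 0.04 m and z of ball1_center in the frame of dish_floor between 0.01 and 0.035 m and z of ball3_center in the frame of dish_floor between 0.01 and 0.035 m and distance of each of ball2_center, ball4_center from where it was at the start of the episode below 0.015 m) or (horizontal distance between each of ball1_center, ball4_center and dish_floor below 0.04 m and z of ball1_center in the frame of dish_floor between 0.01 and 0.035 m and z of ball4_center in the frame of dish_floor between 0.01 and 0.035 m and distance of each of ball2_center, ball3_center from where it was at the start of the episode below 0.015 m) or (horizontal distance between each of ball2_center, ball3_center and dish_floor below 0.04 m and z of ball2_center in the frame of dish_floor between 0.01 and 0.035 m and z of ball3_center in the frame of dish_floor between 0.01 and 0.035 m and distance of each of ball1_center, ball4_center from where it was at the start of the episode below 0.015 m) or (horizontal distance between each of ball2_center, ball4_center and dish_floor below 0.04 m and z of ball2_center in the frame of dish_floor between 0.01 and 0.035 m and z of ball4_center in the frame of dish_floor between 0.01 and 0.035 m and distance of each of ball1_center, ball3_center from where it was at the start of the episode below 0.015 m) or (horizontal distance between each of ball3_center, ball4_center and dish_floor below 0.04 m and z of ball3_center in the frame of dish_floor between 0.01 and 0.035 m and z of ball4_center in the frame of dish_floor between 0.01 and 0.035 m and distance of each of ball1_center, ball2_center from where it was at the start of the episode below 0.015 m)) and angle between the y axis of dish_floor and the y axis of scale_seat, either way round above 1.35 rad and distance between dish_floor and scale_seat below 0.027 m), for 0.2 s.
At the end, for the whole second after the job is handed in: The gripper holds the dish, at rest and within 7 degrees of level, its floor at least 10 cm above its place on the scale, nothing else carrying it; exactly two balls lie in it with their centres within 40 mm of its axis, and the other two are still within 15 mm of their seats (((horizontal distance between each of ball1_center, ball2_center and dish_floor below 0.04 m and z of ball1_center in the frame of dish_floor between 0.01 and 0.035 m and z of ball2_center in the frame of dish_floor between 0.01 and 0.035 m and distance of each of ball3_center, ball4_center from where it was at the start of the episode below 0.015 m) or (horizontal distance between each of ball1_center, ball3_center and dish_floor below 0.04 m and z of ball1_center in the frame of dish_floor between 0.01 and 0.035 m and z of ball3_center in the frame of dish_floor between 0.01 and 0.035 m and distance of each of ball2_center, ball4_center from where it was at the start of the episode below 0.015 m) or (horizontal distance between each of ball1_center, ball4_center and dish_floor below 0.04 m and z of ball1_center in the frame of dish_floor between 0.01 and 0.035 m and z of ball4_center in the frame of dish_floor between 0.01 and 0.035 m and distance of each of ball2_center, ball3_center from where it was at the start of the episode below 0.015 m) or (horizontal distance between each of ball2_center, ball3_center and dish_floor below 0.04 m and z of ball2_center in the frame of dish_floor between 0.01 and 0.035 m and z of ball3_center in the frame of dish_floor between 0.01 and 0.035 m and distance of each of ball1_center, ball4_center from where it was at the start of the episode below 0.015 m) or (horizontal distance between each of ball2_center, ball4_center and dish_floor below 0.04 m and z of ball2_center in the frame of dish_floor between 0.01 and 0.035 m and z of ball4_center in the frame of dish_floor between 0.01 and 0.035 m and distance of each of ball1_center, ball3_center from where it was at the start of the episode below 0.015 m) or (horizontal distance between each of ball3_center, ball4_center and dish_floor below 0.04 m and z of ball3_center in the frame of dish_floor between 0.01 and 0.035 m and z of ball4_center in the frame of dish_floor between 0.01 and 0.035 m and distance of each of ball1_center, ball2_center from where it was at the start of the episode below 0.015 m)) and height (world z) of dish_floor above 0.156 m and angle between dish_floor's own z axis and vertical below 0.12 rad and contact force between dish and the fingers above 0.5 N and contact force between dish and scale below 0.1 N and contact force between dish and tray below 0.1 N and contact force between dish and tin below 0.1 N and contact force between dish and candle below 0.1 N and linear speed of dish below 0.03 m/s); the arm keeps its last pose, push and grip.
It fails at once if a ball is let go more than about 3 cm above the dish's floor ((horizontal distance between ball1_center and dish_floor below 0.08 m and z of ball1_center in the frame of dish_floor above 0.05 m and contact force between ball1 and the fingers below 0.01 N) or (horizontal distance between ball2_center and dish_floor below 0.08 m and z of ball2_center in the frame of dish_floor above 0.05 m and contact force between ball2 and the fingers below 0.01 N) or (horizontal distance between ball3_center and dish_floor below 0.08 m and z of ball3_center in the frame of dish_floor above 0.05 m and contact force between ball3 and the fingers below 0.01 N) or (horizontal distance between ball4_center and dish_floor below 0.08 m and z of ball4_center in the frame of dish_floor above 0.05 m and contact force between ball4 and the fingers below 0.01 N)).
It fails at once if a ball rolls out of the middle of the dish (more than 40 mm from its axis) while the dish is turned or lifted ((angle between the y axis of dish_floor and the y axis of scale_seat, either way round above 0.35 rad or height (world z) of dish_floor above 0.07 m) and ((horizontal distance between ball1_center and dish_floor between 0.04 and 0.09 m and z of ball1_center in the frame of dish_floor between -0.01 and 0.06 m) or (horizontal distance between ball2_center and dish_floor between 0.04 and 0.09 m and z of ball2_center in the frame of dish_floor between -0.01 and 0.06 m) or (horizontal distance between ball3_center and dish_floor between 0.04 and 0.09 m and z of ball3_center in the frame of dish_floor between -0.01 and 0.06 m) or (horizontal distance between ball4_center and dish_floor between 0.04 and 0.09 m and z of ball4_center in the frame of dish_floor between -0.01 and 0.06 m))).
It fails at once if the dish tips more than 11 degrees (angle between dish_floor's own z axis and vertical above 0.2 rad).
It fails at once if tin, candle jar or notebook is pushed more than 3 cm (distance of any of tin, candle, notebook from where it was at the start of the episode above 0.03 m).
It also fails if it takes over 67 s, if anything falls off the work surface, if the arm or the gripper's body presses on something with over 40 N, if the wrist force passes 120 N, or if a joint passes its speed limit or range.

## Working session

There is one attempt and no reset: what is moved stays moved. The work goes in short steps, each a Python script; the robot and the scene stay as the last script left them, time stands still between calls to the robot, and variables do not carry over. Pictures are saved under pics/ and viewed, and the job is handed in when it is done.

```bash
mkdir -p pics; python3 - <<'E'
from workcell import bot, hand, kinematics, get_obs, vision
import cv2
o=get_obs();print(o['time_s'],o['position'],o['orientation'],o['gripper_width'],bot.tcp_to_tips)
for n in("scene","top","wrist"):
    r=vision.read_camera(n);cv2.imwrite(f"pics/{n}0.png",r["frame"][:,:,::-1]);print(n,r["intrinsics"].round(1).tolist(),r["view"].round(4).tolist())
E
```

```text
0.0 [0.1939653  0.59365836 0.24755499] [ 0.69879956 -0.11124028  0.11111386 -0.69782411] 0.08521339933235435 0.017
scene [[450.8, 0.0, 320.0], [0.0, 450.8, 198.4], [0.0, 0.0, 1.0]] [[0.2991, -0.9542, -0.0068, -0.2252], [-0.7269, -0.2232, -0.6494, 0.4083], [0.6182, 0.1993, -0.7604, 0.9834], [0.0, 0.0, 0.0, 1.0]]
top [[489.2, 0.0, 312.6], [0.0, 489.2, 199.9], [0.0, 0.0, 1.0]] [[-0.0068, -1.0, 0.0039, -0.0726], [-0.9796, 0.0059, -0.201, 0.54], [0.201, -0.0052, -0.9796, 1.6149], [0.0, 0.0, 0.0, 1.0]]
wrist [[332.5, 0.0, 317.4], [0.0, 332.5, 194.3], [0.0, 0.0, 1.0]] [[0.3102, 0.9507, 0.0001, -0.6243], [0.9047, -0.2952, 0.3073, -0.0414], [0.2922, -0.0953, -0.9516, 0.3781], [0.0, 0.0, 0.0, 1.0]]
```

View pics/scene0.png

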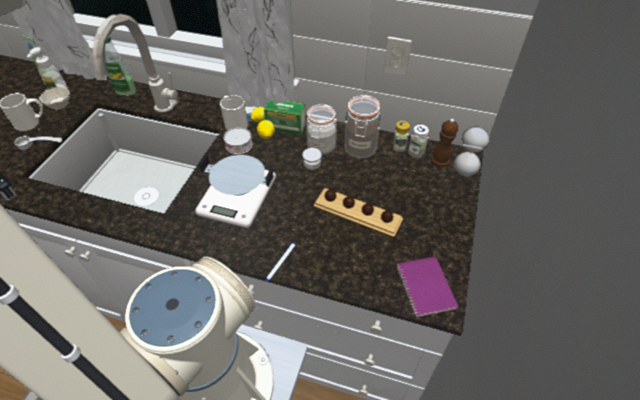

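View pics/top0.png

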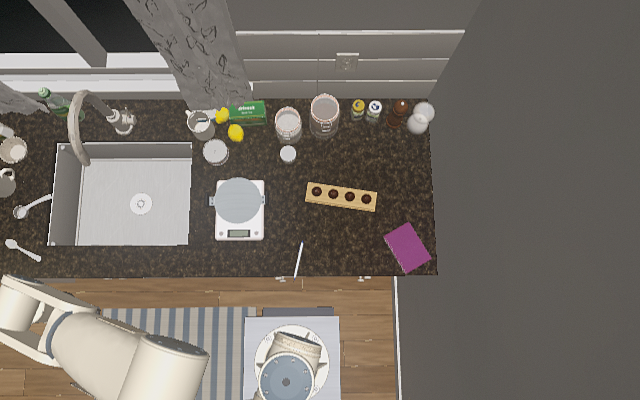

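View pics/wrist0.png

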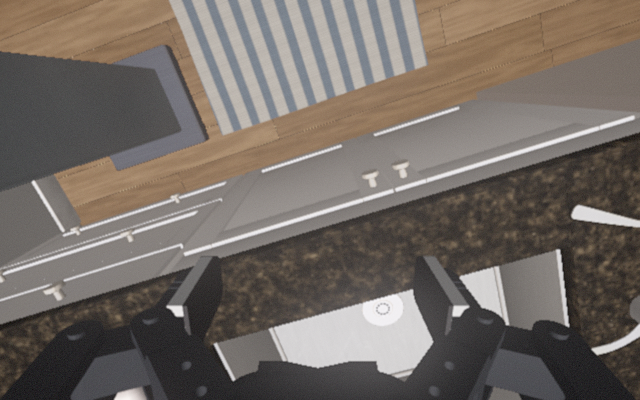

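```bash
python3 - <<'E'
import cv2
t=cv2.imread("pics/top0.png");s=cv2.imread("pics/scene0.png")
c=lambda im,x,y,w,h,k,n:cv2.imwrite(n,cv2.resize(im[y:y+h,x:x+w],None,fx=k,fy=k,interpolation=cv2.INTER_CUBIC))
c(t,200,165,80,80,7,"pics/c1.png");c(t,300,175,84,40,9,"pics/c2.png")
c(s,190,145,95,85,7,"pics/c3.png");c(s,310,180,100,60,8,"pics/c4.png")
E
```

```text
(no output)
```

View pics/c1.png

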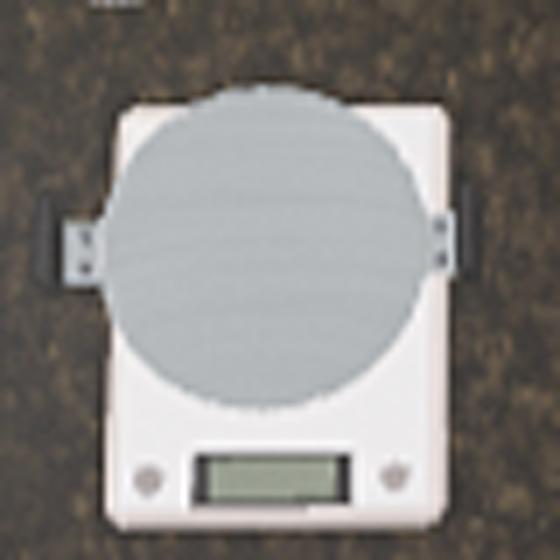

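View pics/c2.png

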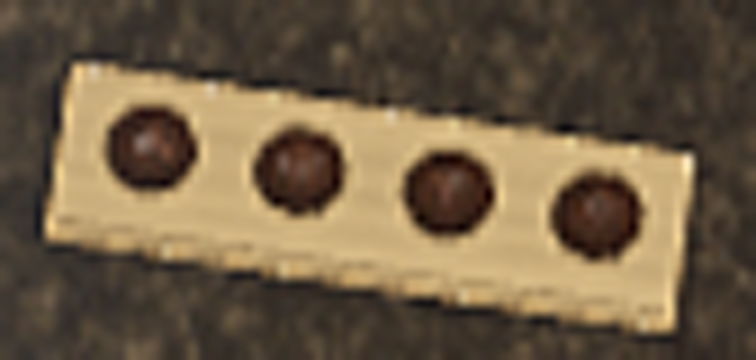

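View pics/c3.png

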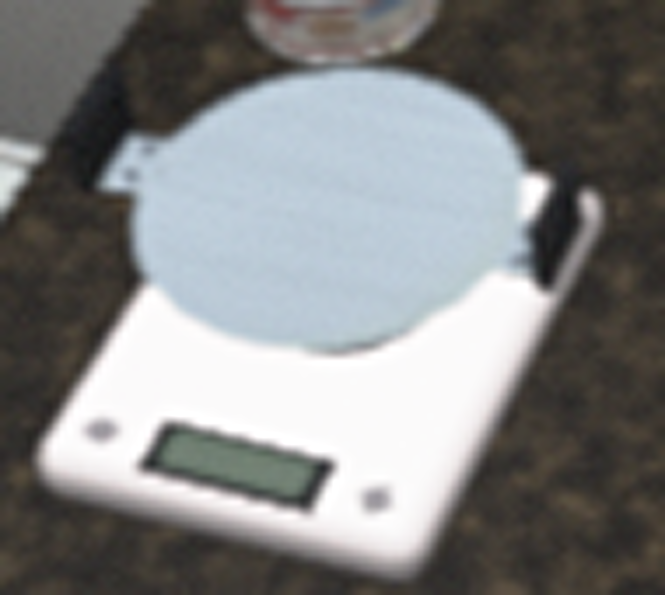

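View pics/c4.png

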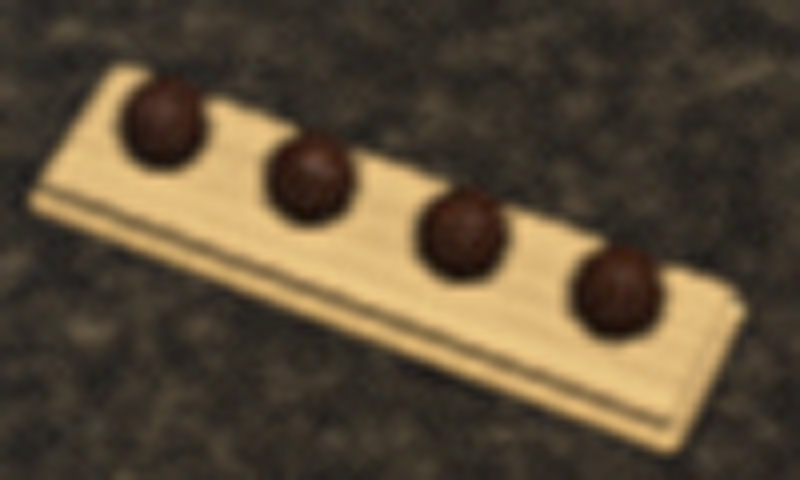

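```bash
cat > h.py <<'E'
from workcell import bot, hand, kinematics, get_obs, vision, hand_in
import cv2, numpy as np
def ray(r,u,v):
    K,V=r["intrinsics"],r["view"];R,t=V[:3,:3],V[:3,3]
    return -R.T@t, R.T@np.linalg.solve(K,[u,v,1.])
def onz(r,u,v,z):
    c,d=ray(r,u,v);return c+d*(z-c[2])/d[2]
def proj(r,p):
    q=r["view"][:3,:3]@p+r["view"][:3,3];q=r["intrinsics"]@q;return q[:2]/q[2]
def tri(rs,ps):
    A=0;b=0
    for r,p in zip(rs,ps):
        c,d=ray(r,*p);d=d/np.linalg.norm(d);M=np.eye(3)-np.outer(d,d);A=A+M;b=b+M@c
    return np.linalg.solve(A,b)
def cr(x0,y0,k,u,v): return (x0+(u+.5)/k-.5, y0+(v+.5)/k-.5)
def crop(r,x,y,w,h,k,n): cv2.imwrite(n,cv2.resize(r["frame"][y:y+h,x:x+w,::-1],None,fx=k,fy=k,interpolation=cv2.INTER_CUBIC))
E
python3 - <<'E'
from h import *
np.set_printoptions(precision=4,suppress=True)
t=vision.read_camera("top");s=vision.read_camera("scene")
print(t["view"].round(4).tolist())
T=[(151,148),(299,171),(449,193),(597,215)];S=[(163,122),(311,178),(463,234),(618,292)]
for a,b in zip(T,S):
    a=cr(300,175,9,*a);b=cr(310,180,8,*b)
    print(onz(t,*a,.031),onz(s,*b,.031),tri([t,s],[a,b]))
c1=lambda u,v:cr(200,165,7,u,v); c3=lambda u,v:cr(190,145,7,u,v)
# rim
for n,p in dict(l=(104,250),r=(430,245),t=(266,86),b=(266,408)).items(): print('top',n,onz(t,*c1(*p),.077))
for n,p in dict(l=(132,215),r=(527,185),t=(355,67),b=(320,350)).items(): print('sc',n,onz(s,*c3(*p),.077))
# bracket/handles top: left handle (45,240), right (468,235)
for p in [(52,242),(468,232)]: print('h',onz(t,*c1(*p),.112),onz(t,*c1(*p),.1))
for p in [(60,222),(64,284),(455,211),(455,273)]: print('br',onz(t,*c1(*p),.077))
for p in [(195,455),(350,453),(195,504),(350,502)]: print('disp',onz(t,*c1(*p),.034))
for p in [(148,480),(396,475)]: print('btn',onz(t,*c1(*p),.034))
for p in [(101,430),(376,498)]: print('btnS',onz(s,*c3(*p),.034))
for p in [(216,151),(288,153)]: print('top tin/candle',onz(t,*p,.042))
E
```

```text
[[-0.0068, -1.0, 0.0039, -0.0726], [-0.9796, 0.0059, -0.201, 0.54], [0.201, -0.0052, -0.9796, 1.6149], [0.0, 0.0, 0.0, 1.0]]
[ 0.576  -0.0895  0.031 ] [ 0.5748 -0.0861  0.031 ] [ 0.5751 -0.0879  0.0316]
[ 0.5666 -0.1466  0.031 ] [ 0.565  -0.1438  0.031 ] [ 0.5661 -0.1452  0.0305]
[ 0.5575 -0.2043  0.031 ] [ 0.5559 -0.2014  0.031 ] [ 0.5571 -0.2028  0.0304]
[ 0.5485 -0.2611  0.031 ] [ 0.5464 -0.2586  0.031 ] [ 0.5484 -0.2599  0.0293]
top l [0.5357 0.2542 0.077 ]
top r [0.5372 0.0976 0.077 ]
top t [0.6165 0.1783 0.077 ]
top b [0.4584 0.1745 0.077 ]
sc l [0.5054 0.2559 0.077 ]
sc r [0.5685 0.1079 0.077 ]
sc t [0.6119 0.2042 0.077 ]
sc b [0.4609 0.1521 0.077 ]
h [0.5325 0.2718 0.112 ] [0.535  0.2744 0.1   ]
h [0.5361 0.0762 0.112 ] [0.5387 0.0773 0.1   ]
br [0.5496 0.2758 0.077 ]
br [0.5192 0.2728 0.077 ]
br [0.5539 0.0858 0.077 ]
br [0.5234 0.0854 0.077 ]
disp [0.4423 0.215  0.034 ]
disp [0.4428 0.1395 0.034 ]
disp [0.4182 0.2144 0.034 ]
disp [0.4187 0.1391 0.034 ]
btn [0.4301 0.2375 0.034 ]
btn [0.4318 0.1169 0.034 ]
btnS [0.4282 0.2404 0.034 ]
btnS [0.4287 0.1204 0.034 ]
top tin/candle [0.7195 0.2616 0.042 ]
top tin/candle [0.7107 0.0089 0.042 ]
```

```bash
cat >> h.py <<'E'
from scipy.spatial.transform import Rotation as Ro
def q(a):
    y=np.array([0,0,-1.]);z=np.array([np.cos(a),np.sin(a),0]);x=np.cross(y,z)
    return Ro.from_matrix(np.c_[x,y,z]).as_quat()
B=np.array([[.5753,-.0877,.031],[.5661,-.1452,.031],[.5570,-.2028,.031],[.5480,-.2599,.031]])
JA=np.arctan2(B[3,0]-B[0,0],-(B[3,1]-B[0,1]))  # jaw yaw, across the row
C=np.array([.537,.178])
E
python3 - <<'E'
from h import *
np.set_printoptions(precision=3,suppress=True)
o=get_obs();R=Ro.from_quat(o['orientation']).as_matrix();print(R, JA)
for k in(0,np.pi):
  print('k',k)
  for i in (0,1): print(kinematics.solve_ik([*B[i,:2],.15],q(JA+k)),kinematics.solve_ik([*B[i,:2],.037],q(JA+k)))
  print('d',kinematics.solve_ik([*C,.09],q(JA+k)))
  for n,b in(('a',np.pi/2),('b',-np.pi/2)):
    for th in(0,.8,1.57):
      p=C+.1*np.array([np.cos(b+th),np.sin(b+th)])
      print(n,th,kinematics.solve_ik([*p,.097],q(b+th+k)),kinematics.solve_ik([*p,.25],q(b+th+k)))
E
```

```text
[[ 0.951 -0.     0.311]
 [-0.311 -0.001  0.951]
 [-0.    -1.    -0.001]] -0.15722805097656886
k 0
[-0.154  0.398  1.812 -0.     0.931  0.003] [-0.154  0.562  1.866 -0.     0.713  0.003]
[-0.254  0.402  1.807 -0.     0.933 -0.096] [-0.254  0.565  1.861 -0.     0.716 -0.096]
d [ 0.317  0.461  1.883 -0.     0.798  0.475]
a 0 [ 0.475  0.499  1.792 -0.     0.85  -1.096] [ 0.475  0.32   1.677 -0.     1.145 -1.096]
a 0.8 [ 0.486  0.403  1.963 -0.     0.776 -1.884] [ 0.486  0.199  1.84  -0.     1.103 -1.884]
a 1.57 [ 0.384  0.335  2.079 -0.     0.728 -2.757] [ 0.384  0.11   1.948 -0.     1.084 -2.757]
b 0 [ 0.141  0.422  1.93  -0.     0.79   1.712] [ 0.141  0.224  1.808 -0.     1.11   1.712]
b 0.8 [ 0.174  0.516  1.761 -0.     0.864  0.944] [ 0.174  0.341  1.647 -0.     1.154  0.944]
b 1.57 [ 0.27   0.571  1.66  -0.     0.91   0.271] [ 0.27   0.408  1.548 -0.     1.186  0.271]
k 3.141592653589793
None None
None None
d [ 0.317  0.461  1.883 -0.     0.798 -2.667]
a 0 [ 0.475  0.499  1.792 -0.     0.85   2.046] [ 0.475  0.32   1.677 -0.     1.145  2.046]
a 0.8 [ 0.486  0.403  1.963 -0.     0.776  1.257] [ 0.486  0.199  1.84  -0.     1.103  1.257]
a 1.57 [ 0.384  0.335  2.079 -0.     0.728  0.385] [ 0.384  0.11   1.948 -0.     1.084  0.385]
b 0 [ 0.141  0.422  1.93  -0.     0.79  -1.429] [ 0.141  0.224  1.808 -0.     1.11  -1.429]
b 0.8 [ 0.174  0.516  1.761 -0.     0.864 -2.197] [ 0.174  0.341  1.647 -0.     1.154 -2.197]
b 1.57 [ 0.27   0.571  1.66  -0.     0.91  -2.871] [ 0.27   0.408  1.548 -0.     1.186 -2.871]
```

```bash
python3 - <<'E'
from h import *
np.set_printoptions(precision=4,suppress=True)
bot.reach([*B[0,:2],.16],q(JA)); hand.move_gripper(.062,30)
w=vision.read_camera("wrist");cv2.imwrite("pics/w1.png",w["frame"][:,:,::-1])
o=get_obs();print(o['time_s'],o['position'],o['gripper_width'])
for b in B: print(proj(w,b))
E
```

```text
3.4333 [ 0.5753 -0.0876  0.16  ] 0.062087538140217086
[315.2901 190.2099]
[315.2763 255.4696]
[315.3905 313.0877]
[315.5127 363.8408]
```

View pics/w1.png

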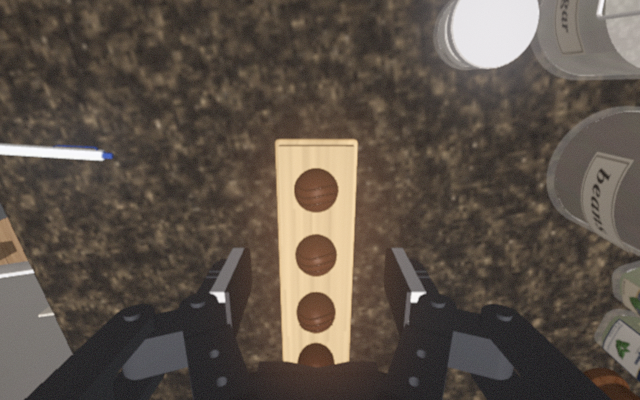

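The wrist view shows the balls at (316,190), (316,255) and (316,312), within 1 px of my projections. I'm picking up the first one.

```bash
python3 - <<'E'
from h import *
np.set_printoptions(precision=4,suppress=True)
bot.servo_line([*B[0,:2],.037]); o=get_obs();print(o['position'],o['wrist_force'])
hand.move_gripper(.02,30); o=get_obs();print(o['gripper_width'],o['wrist_force'])
bot.servo_line([*B[0,:2],.16],velocity=.15)
w=vision.read_camera("wrist");cv2.imwrite("pics/w2.png",w["frame"][:,:,::-1])
t=vision.read_camera("top");crop(t,280,160,110,60,7,"pics/t2.png")
o=get_obs();print(o['time_s'],o['gripper_width'])
E
```

```text
[ 0.5759 -0.0878  0.0377] [0.4608 0.2545 1.3448]
0.03397747590349113 [-4.2977  0.3749  6.8207]
5.825 0.034373396501461075
```

View pics/w2.png

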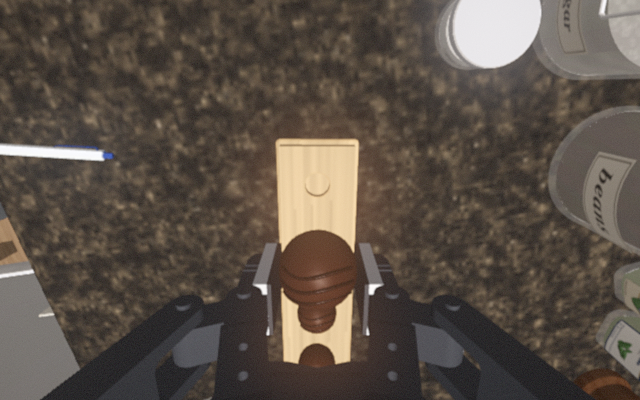

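```bash
python3 - <<'E'
from h import *
np.set_printoptions(precision=4,suppress=True)
w=vision.read_camera("wrist");o=get_obs();c,d=ray(w,318,272)
x=o['position'];print(c,d,x)
# intersect with plane containing tcp, normal along row (from tray)
n=np.array([-np.sin(JA),np.cos(JA),0]);print(c+d*((x-c)@n)/(d@n))
n=np.array([1,0,0])
im=w["frame"][225:325,270:370];cv2.imwrite("pics/w2c.png",cv2.resize(im[:,:,::-1],None,fx=6,fy=6))
E
```

```text
[ 0.5886 -0.0108  0.2838] [-0.0823 -0.5221 -0.8805] [ 0.5747 -0.0876  0.1589]
[ 0.5765 -0.0879  0.1538]
```

View pics/w2c.png

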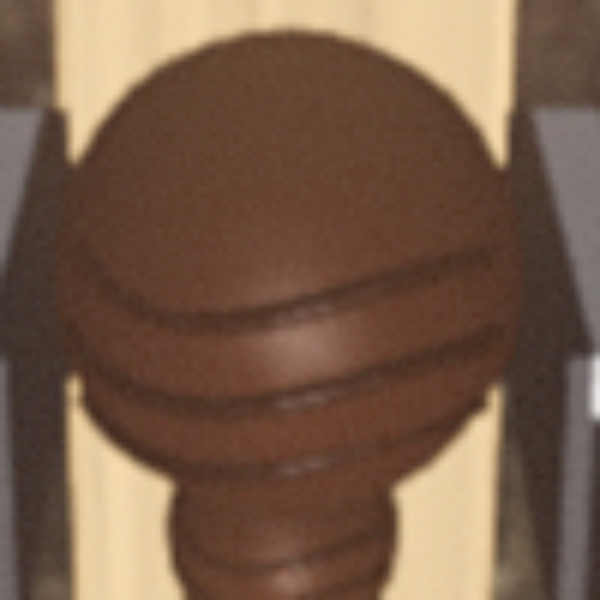

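View pics/t2.png

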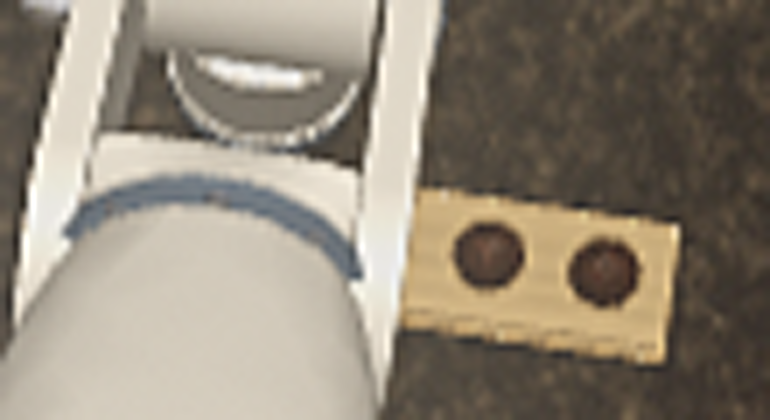

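```bash
python3 - <<'E'
from h import *
np.set_printoptions(precision=4,suppress=True)
d=np.array([-np.sin(JA),np.cos(JA)])
bot.servo_line([*(C-.02*d),.17],q(JA),velocity=.25)
bot.dwell(.2)
w=vision.read_camera("wrist")
f=w["frame"][:,:,::-1].copy()
for r,z in((.08,.077),(.037,.056)):
  for th in np.linspace(0,2*np.pi,48):
    p=proj(w,np.array([C[0]+r*np.cos(th),C[1]+r*np.sin(th),z]));cv2.circle(f,(int(round(p[0])),int(round(p[1]))),1,(0,0,255),-1)
for s in(1,-1):
  for z in (.097,.112):
    p=proj(w,np.array([C[0],C[1]+s*.1,z]));cv2.circle(f,(int(round(p[0])),int(round(p[1]))),2,(0,255,0),-1)
cv2.imwrite("pics/w3.png",f);cv2.imwrite("pics/w3r.png",w["frame"][:,:,::-1])
print(get_obs()['time_s'],get_obs()['gripper_width'])
E
```

```text
7.275 0.03421073227630894
```

View pics/w3.png

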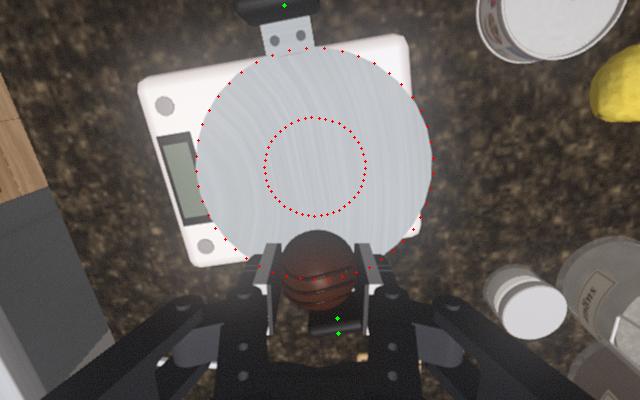

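The projected rim and floor circles lie on the dish, so the centre estimate holds. I'm placing ball 1.

```bash
python3 - <<'E'
from h import *
np.set_printoptions(precision=4,suppress=True)
d=np.array([-np.sin(JA),np.cos(JA)]);P=C+.021*d
bot.servo_line([*P,.17],q(JA),velocity=.1)
bot.servo_line([*P,.095],q(JA),velocity=.12);print(get_obs()['wrist_force'])
bot.servo_line([*P,.0815],q(JA),velocity=.03);bot.dwell(.1);o=get_obs();print(o['position'],o['wrist_force'])
hand.move_gripper(.040,20);hand.move_gripper(.048,20)
o=get_obs();print(o['position'],o['wrist_force'],o['time_s'])
w=vision.read_camera("wrist");cv2.imwrite("pics/w4.png",w["frame"][:,:,::-1])
s=vision.read_camera("scene");crop(s,180,130,110,90,6,"pics/s4.png")
E
```

```text
[-0.3949  0.4325  0.0645]
[0.5402 0.1988 0.0815] [ 0.3172 -0.4028  2.3954]
[0.5403 0.1987 0.0814] [0.5997 0.3848 1.2196] 9.7917
```

View pics/w4.png

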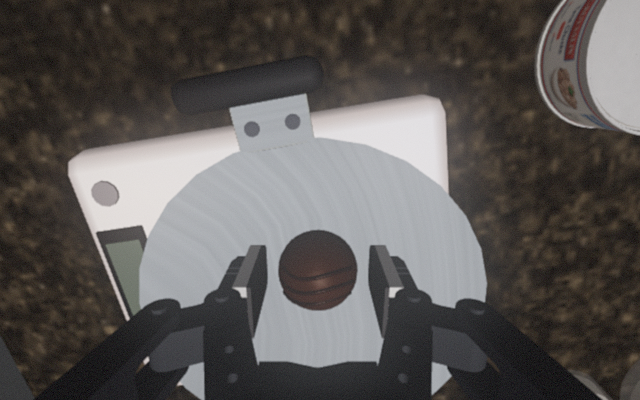

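View pics/s4.png

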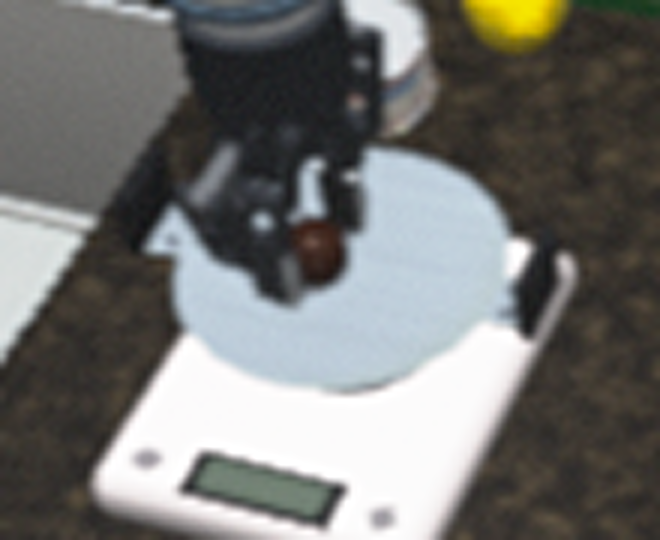

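Ball 1 rests freely between the open fingers at (318,270). I'm retracting and fetching the second ball.

```bash
python3 - <<'E'
from h import *
np.set_printoptions(precision=4,suppress=True)
d=np.array([-np.sin(JA),np.cos(JA)]);P=C+.021*d
bot.servo_line([*P,.17],q(JA),velocity=.12)
w=vision.read_camera("wrist");cv2.imwrite("pics/w5.png",w["frame"][:,:,::-1])
bot.servo_line([*B[1,:2],.16],q(JA),velocity=.25);hand.move_gripper(.058,30);bot.dwell(.2)
w=vision.read_camera("wrist");cv2.imwrite("pics/w6.png",w["frame"][:,:,::-1])
o=get_obs();print(o['position'],o['time_s'])
for b in B: print(proj(w,b))
E
```

```text
[ 0.5661 -0.1451  0.16  ] 12.8833
[315.3077 115.5634]
[315.2942 190.2025]
[315.4168 255.5462]
[315.5468 312.6778]
```

View pics/w5.png

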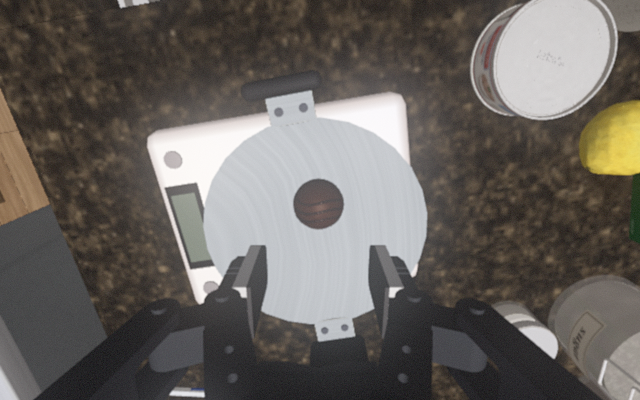

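View pics/w6.png

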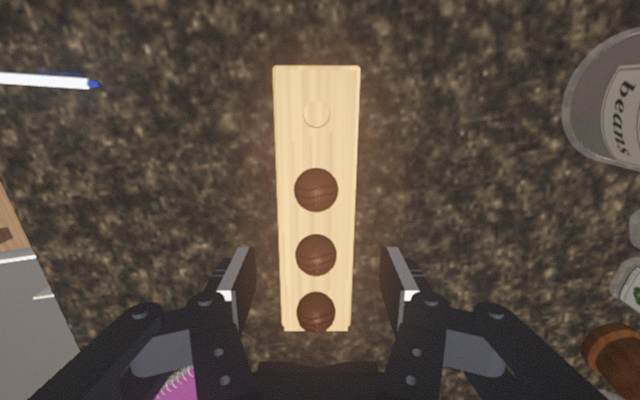

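The ball in the dish is stable at (318,204), and ball 2 is at (316,190) as predicted. Picking it up and placing it next.

```bash
python3 - <<'E'
from h import *
np.set_printoptions(precision=4,suppress=True)
d=np.array([-np.sin(JA),np.cos(JA)]);P=C-.021*d
bot.servo_line([*B[1,:2],.037]);bot.dwell(.1); o=get_obs();print(o['position'],o['wrist_force'])
hand.move_gripper(.02,30); print(get_obs()['gripper_width'])
bot.servo_line([*B[1,:2],.17],velocity=.15)
w=vision.read_camera("wrist");cv2.imwrite("pics/w7.png",w["frame"][:,:,::-1])
bot.servo_line([*P,.17],q(JA),velocity=.22)
bot.dwell(.2)
w=vision.read_camera("wrist");cv2.imwrite("pics/w8.png",w["frame"][:,:,::-1])
o=get_obs();print(o['gripper_width'],o['time_s'],proj(w,np.array([*(C+.021*d),.074])))
E
```

```text
[ 0.5669 -0.1454  0.0381] [0.2021 0.3472 0.1272]
0.03446490574323104
0.03382236847682584 17.15 [314.4922 143.2264]
```

View pics/w7.png

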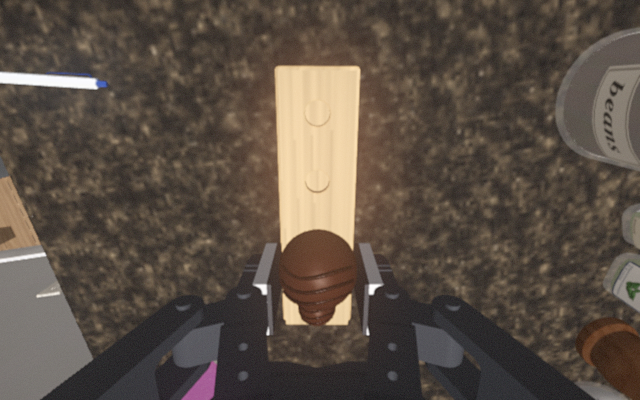

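View pics/w8.png

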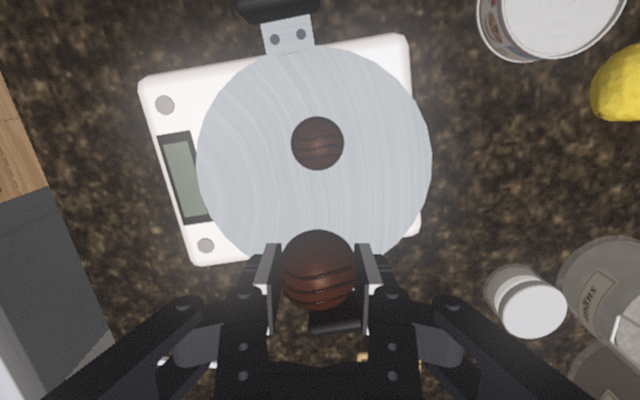

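```bash
python3 - <<'E'
from h import *
np.set_printoptions(precision=4,suppress=True)
d=np.array([-np.sin(JA),np.cos(JA)]);P=C-.021*d
bot.servo_line([*P,.095],q(JA),velocity=.12)
bot.servo_line([*P,.0815],q(JA),velocity=.03);bot.dwell(.1);o=get_obs();print(o['position'],o['wrist_force'])
hand.move_gripper(.040,20);hand.move_gripper(.048,20)
bot.dwell(.1)
w=vision.read_camera("wrist");cv2.imwrite("pics/w9.png",w["frame"][:,:,::-1])
bot.servo_line([*P,.17],q(JA),velocity=.12)
w=vision.read_camera("wrist");cv2.imwrite("pics/w10.png",w["frame"][:,:,::-1])
for s in(1,-1): print(proj(w,np.array([*(C+s*.021*d),.074])))
print(get_obs()['time_s'])
E
```

```text
[0.5336 0.1572 0.0814] [ 0.5856 -0.0204  0.1887]
[315.7059 144.0312]
[315.7747 203.7055]
20.2
```

View pics/w9.png

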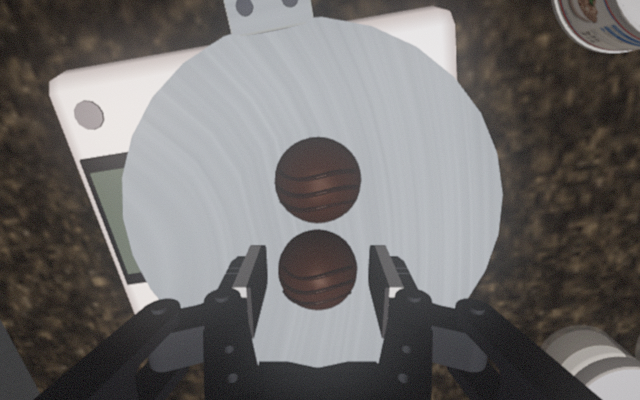

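View pics/w10.png

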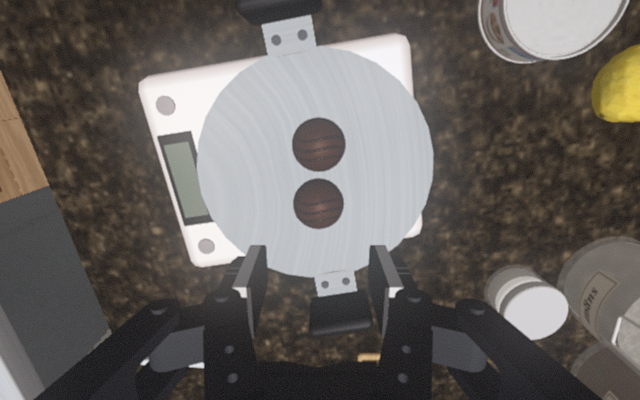

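Both balls sit in the middle of the dish at (319,144) and (319,203). Next I measure the handle line and go above handle b.

```bash
python3 - <<'E'
from h import *
np.set_printoptions(precision=4,suppress=True)
w=vision.read_camera("wrist")
a=onz(w,290,36,.078);b=onz(w,336.5,282,.078);print(a,b,(a+b)/2); yaw=np.arctan2(-(a-b)[0],(a-b)[1]);print('yaw',yaw)
for z in(.077,):
  print(onz(w,198,150,z),onz(w,433,150,z))
yaw=float(np.clip(yaw,-.05,.05))
hp=C+.1*np.array([np.sin(yaw),-np.cos(yaw)])
bot.reach([*hp,.17],q(-np.pi/2+yaw));hand.move_gripper(.05,60);bot.dwell(.2)
w=vision.read_camera("wrist");cv2.imwrite("pics/w11.png",w["frame"][:,:,::-1])
for z in(.112,.097):
  for e in(-.022,.022):
    print(z,e,proj(w,np.array([*(hp+e*np.array([np.cos(yaw),np.sin(yaw)])),z])))
o=get_obs();print(hp,o['position'],o['time_s'])
E
```

```text
[0.5353 0.265  0.078 ] [0.5393 0.0951 0.078 ] [0.5373 0.1801 0.078 ]
yaw 0.023460046153523477
[0.4631 0.2074 0.077 ] [0.6158 0.1833 0.077 ]
0.112 -0.022 [316.2299 260.8303]
0.112 0.022 [316.2085 193.0002]
0.097 -0.022 [316.3353 249.5468]
0.097 0.022 [316.3222 185.6718]
[0.5393 0.078 ] [0.5393 0.0781 0.17  ] 21.8583
```

View pics/w11.png

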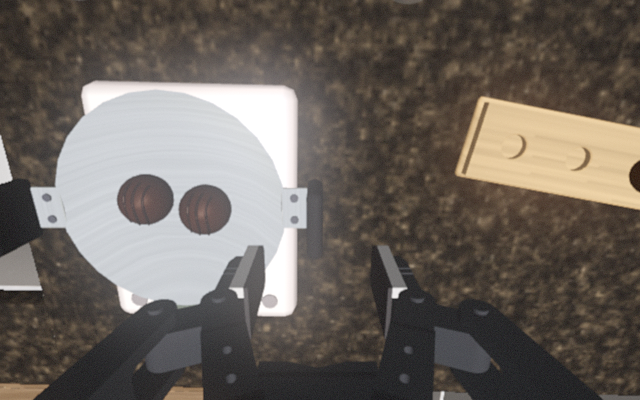

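```bash
sed -i 's/^C=.*/C=np.array([.538,.1785]); Y0=.0235/' h.py; cat >> h.py <<'E'
def hpos(th,r=.1): return C+r*np.array([np.sin(th),-np.cos(th)])
E
python3 - <<'E'
from h import *
np.set_printoptions(precision=4,suppress=True)
bot.servo_line([*hpos(Y0),.12],q(-np.pi/2+Y0),velocity=.1)
bot.servo_line([*hpos(Y0),.099],q(-np.pi/2+Y0),velocity=.05);bot.dwell(.15);o=get_obs();print(o['position'],o['wrist_force'])
hand.move_gripper(.014,25);bot.dwell(.1);o=get_obs();print(o['gripper_width'],o['wrist_force'],o['ft_torque'])
hand.move_gripper(.0,70);bot.dwell(.2);o=get_obs();print(o['gripper_width'],o['position'],o['wrist_force'],o['ft_torque'],o['time_s'])
w=vision.read_camera("wrist");cv2.imwrite("pics/w12.png",w["frame"][:,:,::-1])
s=vision.read_camera("scene");crop(s,180,130,110,90,6,"pics/s12.png")
E
```

```text
[0.5405 0.0786 0.0992] [-0.0921 -0.3182 -0.8305]
0.01410427668623552 [ 0.0593  0.0183 -0.7891] [-0.0367  0.0225  0.0291]
0.008971835180300407 [0.5404 0.0789 0.099 ] [-0.1138  5.3162 -1.1172] [0.971  0.0019 0.1194] 24.175
```

View pics/w12.png

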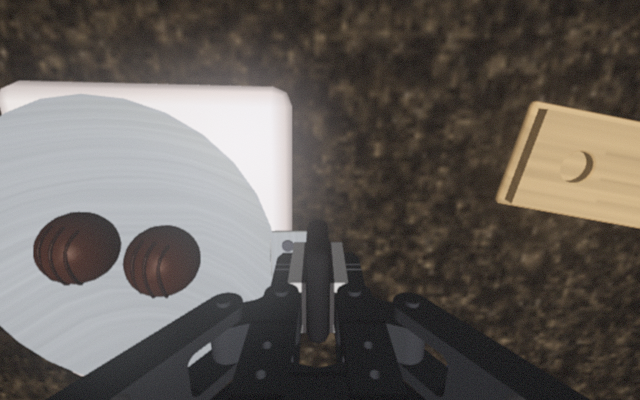

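View pics/s12.png

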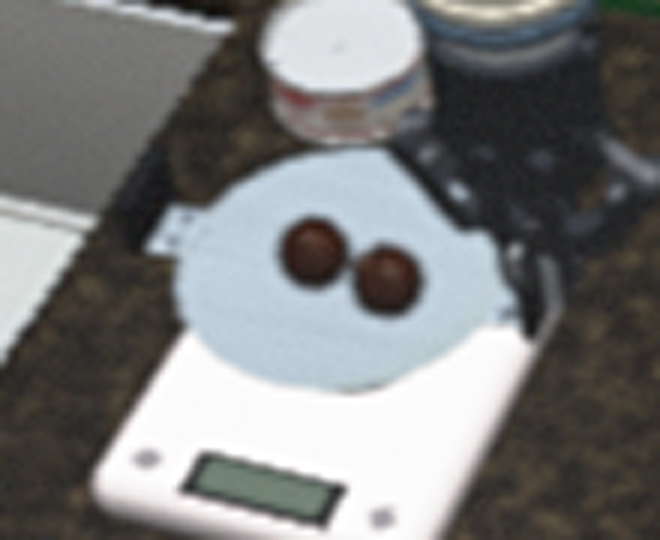

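```bash
python3 - <<'E'
from h import *
np.set_printoptions(precision=4,suppress=True)
o=get_obs();p=np.array(o['position']);ya=q(-np.pi/2+Y0)
for dy in(.001,.002):
    bot.servo_line([.5403,.0786+dy,.099],ya,velocity=.01);bot.dwell(.15);o=get_obs();print(o['position'],o['wrist_force'],o['ft_torque'],o['time_s'])
E
```

```text
[0.5403 0.0794 0.0991] [ 0.2741 -0.5015  1.3999] [0.151  0.0749 0.0317] 24.6833
[0.5404 0.0803 0.0991] [-0.0568 -4.4396  5.4838] [-0.686   0.0963  0.153 ] 25.0833
```

```bash
cat > arc.py <<'E'
import sys
from h import *
np.set_printoptions(precision=4,suppress=True)
Ct=np.array([.5373,.1796]);v0=np.array([.5403,.0794])-Ct
def go(t0,t1,n,off):
    for th in np.linspace(t0,t1,n+1)[1:]:
        R=np.array([[np.cos(th),-np.sin(th)],[np.sin(th),np.cos(th)]])
        p=Ct+R@v0+off
        bot.servo_line([*p,.099],q(-np.pi/2+Y0+th),velocity=.04);bot.dwell(.08);o=get_obs()
        f=np.array(o['wrist_force']);print(round(th,3),o['position'],f,np.array(o['ft_torque']),off*1e3,round(o['time_s'],2))
        if np.linalg.norm(f[:2])>25: print("STOP");break
        off=off+np.clip(f[:2]*1e-4,-.001,.001)
    return off
if __name__=="__main__":
    off=np.array([float(sys.argv[4]),float(sys.argv[5])])/1e3
    off=go(float(sys.argv[1]),float(sys.argv[2]),int(sys.argv[3]),off);print(off*1e3)
    w=vision.read_camera("wrist");cv2.imwrite(sys.argv[6],w["frame"][:,:,::-1])
    s=vision.read_camera("scene");crop(s,180,130,110,90,6,sys.argv[7])
E
python3 arc.py 0 .52 4 0 0 pics/w13.png pics/s13.png
```

```text
0.13 [0.553  0.0809 0.0989] [0.5404 2.4096 2.1233] [ 0.4574  0.1586 -0.0507] [0. 0.] 25.64
0.26 [0.5658 0.0837 0.099 ] [-0.5254 -1.2715  1.8641] [ 0.1387  0.1284 -0.0261] [0.054 0.241] 26.2
0.39 [0.578  0.0881 0.099 ] [ 0.7937 -0.3433  1.1376] [0.0718 0.15   0.0304] [0.0015 0.1138] 26.76
0.52 [0.5896 0.0941 0.099 ] [0.5426 0.0048 1.2816] [0.0643 0.1456 0.0718] [0.0809 0.0795] 27.32
[0.1351 0.08  ]
```

View pics/s13.png

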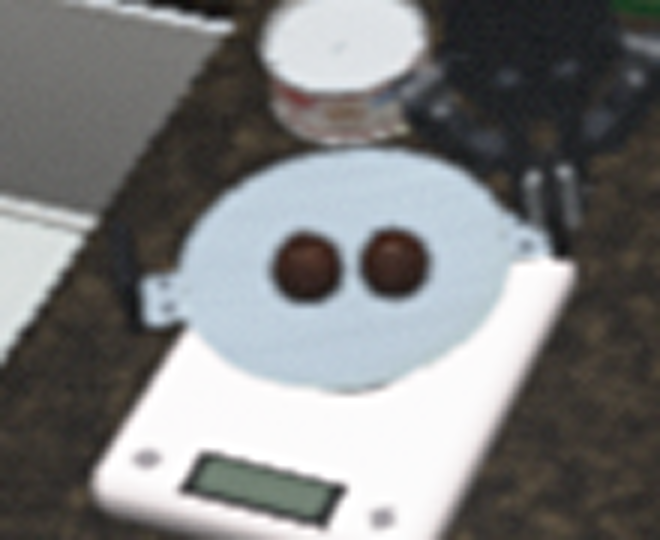

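View pics/w13.png

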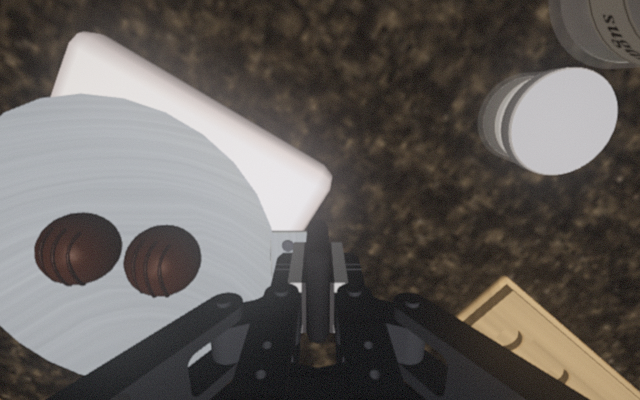

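The turn is smooth: forces stay low and the balls ride with the dish, in the same wrist pixels at (78,248) and (162,260). Continuing.

```bash
python3 arc.py .52 1.53 8 .13 .08 pics/w14.png pics/s14.png
```

```text
0.646 [0.6001 0.1014 0.099 ] [ 0.2953 -1.065   1.699 ] [ 0.0801  0.1608 -0.002 ] [0.13 0.08] 27.97
0.772 [0.6094 0.1098 0.099 ] [ 0.6782 -0.2381  2.1916] [0.112  0.1817 0.0386] [ 0.1595 -0.0265] 28.52
0.899 [0.6177 0.1194 0.099 ] [-0.2255  0.8999  1.4973] [0.0461 0.1986 0.052 ] [ 0.2274 -0.0503] 29.07
1.025 [0.6246 0.13   0.099 ] [-0.7207 -0.5683  1.863 ] [0.0473 0.2289 0.0429] [0.2048 0.0397] 29.62
1.151 [0.63   0.1414 0.099 ] [-1.437   0.268   1.9674] [ 0.1013  0.4242 -0.0024] [ 0.1327 -0.0171] 30.17
1.278 [0.634  0.1534 0.099 ] [-0.8442  0.7194  2.4103] [ 0.1799  0.4717 -0.0737] [-0.011   0.0097] 30.72
1.404 [0.6364 0.1658 0.099 ] [-1.0548  1.524  -0.1146] [ 0.224   0.4449 -0.0547] [-0.0954  0.0816] 31.27
1.53 [0.6368 0.1784 0.0988] [-5.6681 -0.1894  0.2207] [-0.001   1.0553 -0.1147] [-0.2009  0.234 ] 31.82
[-0.7677  0.2151]
```

View pics/s14.png

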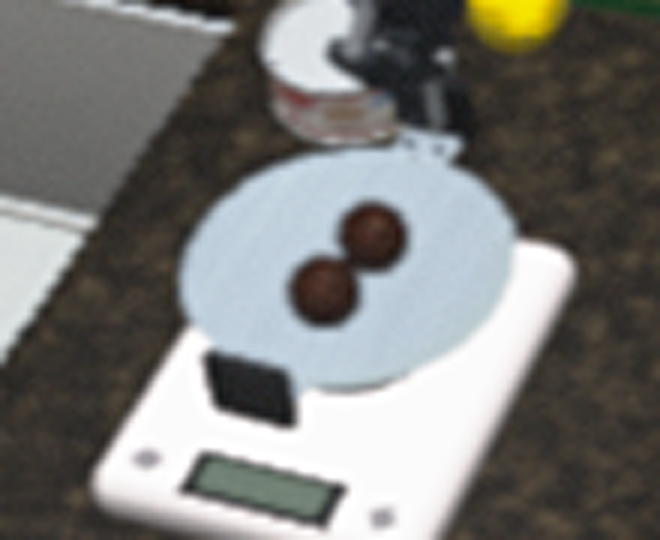

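View pics/w14.png

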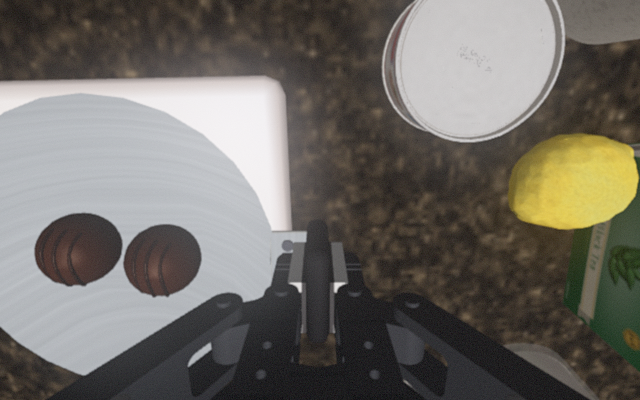

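Turned about 88° with both balls still in place. I'll relieve the radial load, then lift slowly.

```bash
python3 - <<'E'
from h import *
np.set_printoptions(precision=4,suppress=True)
th=1.53;ya=q(-np.pi/2+Y0+th)
x,y=.6359,.1787
def st(): 
    o=get_obs();print(o['position'],np.array(o['wrist_force']),np.array(o['ft_torque']),round(o['gripper_width'],4),round(o['time_s'],2));return np.array(o['wrist_force'])
bot.servo_line([x,y,.099],ya,velocity=.01);hand.move_gripper(0,90);bot.dwell(.25);st()
ok=True
for z in(.102,.106,.112,.120):
    bot.servo_line([x,y,z],ya,velocity=.015);bot.dwell(.05);f=st()
    if abs(f[2])>12 or np.linalg.norm(f[:2])>20: print("STOP");break
w=vision.read_camera("wrist");cv2.imwrite("pics/w15.png",w["frame"][:,:,::-1])
s=vision.read_camera("scene");crop(s,180,130,110,90,6,"pics/s15.png")
E
```

```text
[0.6363 0.1787 0.0992] [-0.0802 -0.303   1.3268] [-0.1919  0.0883  0.0504] 0.0084 32.67
[0.6359 0.1788 0.1019] [-0.2788  0.2216 -1.5436] [-0.0126 -0.1801  0.0046] 0.0085 33.08
[0.6359 0.1787 0.1061] [ 0.0337 -0.1798 -2.1979] [-0.0472 -0.1121 -0.0339] 0.009 33.54
[0.6359 0.1787 0.112 ] [ 0.0069  0.0856 -2.2497] [-0.0733 -0.1448 -0.0128] 0.0087 34.14
[0.6358 0.1787 0.1199] [-0.3864  0.6743 -1.694 ] [-0.0284 -0.1994 -0.0104] 0.0086 34.88
```

View pics/s15.png

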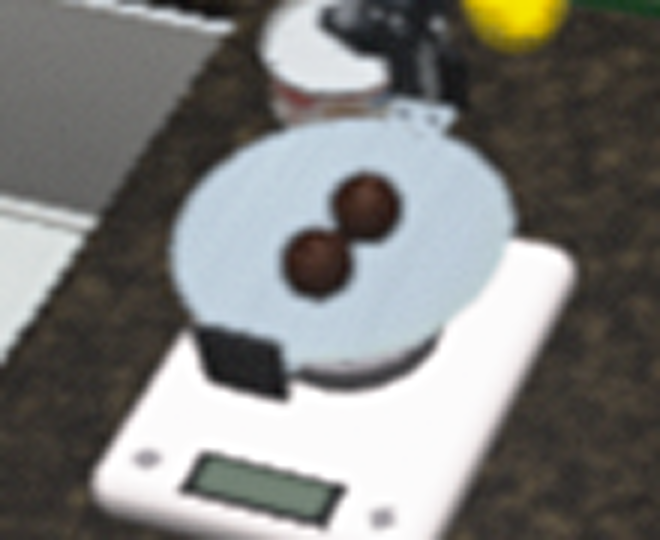

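View pics/w15.png

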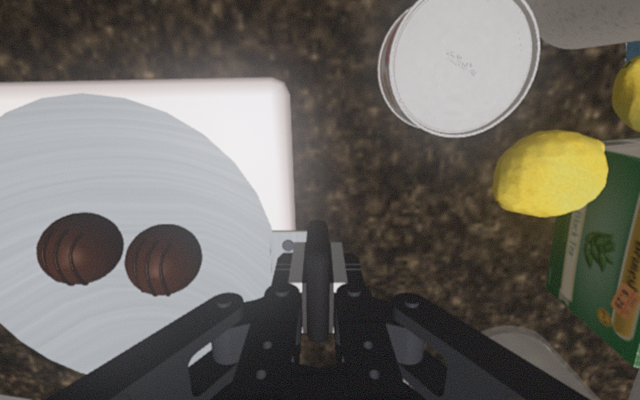

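```bash
python3 - <<'E'
from h import *
np.set_printoptions(precision=4,suppress=True)
ya=q(-np.pi/2+Y0+1.53);x,y=.6359,.1787
bot.servo_line([x,y,.18],ya,velocity=.035);w=vision.read_camera("wrist");cv2.imwrite("pics/w16a.png",w["frame"][:,:,::-1])
bot.servo_line([x,y,.248],ya,velocity=.035);bot.dwell(1.0)
o=get_obs();print(o['position'],np.array(o['wrist_force']),o['gripper_width'],o['time_s'],np.abs(o['joint_vel']).max())
w=vision.read_camera("wrist");cv2.imwrite("pics/w16.png",w["frame"][:,:,::-1])
s=vision.read_camera("scene");cv2.imwrite("pics/s16.png",cv2.resize(s["frame"][100:260,170:420,::-1],None,fx=3.2,fy=3.2,interpolation=cv2.INTER_CUBIC))
E
```

```text
[0.6359 0.1787 0.248 ] [-0.3699 -0.1343 -2.1411] 0.008464612132686764 39.9833 0.002018262042919142
```

View pics/s16.png

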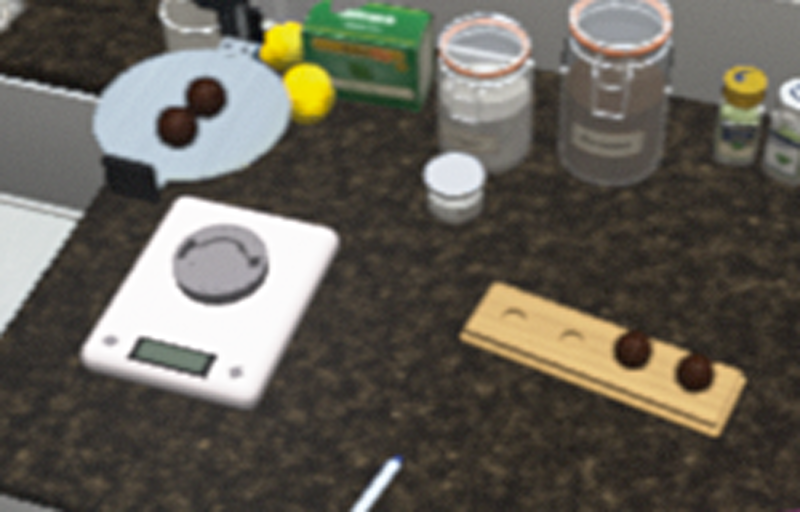

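View pics/w16.png

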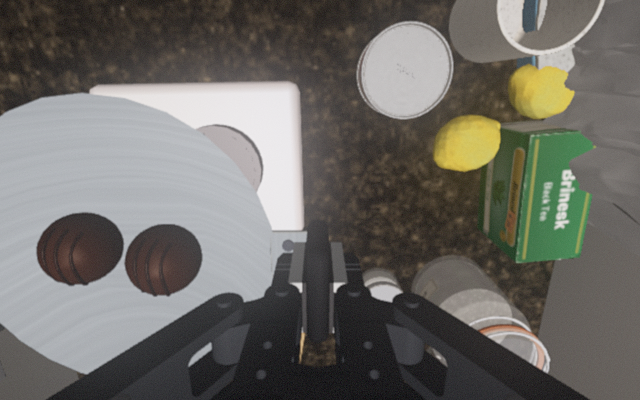

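The dish is lifted and held still, with the balls unmoved in the wrist view. The other two balls are in their seats. Handing in.

```bash
python3 -c "
from workcell import hand_in;hand_in()"
```

```text
the job is handed in; nothing more can be done
```

I moved the two balls nearest the scale into the locked dish, releasing each about 1 mm above its floor. I then gripped handle b at 70 N, turned the dish about 88° anticlockwise, raised the grip to 90 N and lifted it 15 cm straight up. I handed the job in at about 40 s of the 67 s allowed, with the arm still holding the dish; `hand_in()` gives no verdict.

Last checks:
- **Dish:** it was still. The wrist force showed about 2.1 N hanging weight and almost no sideways force, so nothing else was carrying it. I did not measure its tilt directly, but its place in the wrist picture barely changed from before the lift.
- **Balls in the dish:** both were about 21 mm from its axis when placed. They moved no more than about 2 px in the wrist view during the turn and lift.
- **Other objects:** the other two balls were in their seats. The tin and candle jar looked undisturbed, and the arm never worked near the notebook.

The largest forces were about 5–6 N sideways in the seat, at the first grip and at the end of the turn. I relieved both by shifting the hand about 1 mm. No check failed. The scene and top cameras disagreed by about 2.5 mm in y, so I used values between the two and confirmed them with the wrist camera.

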